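Hang the marking template on its two dowel pins and punch the heel wedge

ROBOT

A 6-joint arm with a two-finger parallel gripper is mounted at the origin on a cart in front of the work surface, level with it; the furniture and walls round the work are solid. World frame = base frame: x ahead of the robot, y to its left, z up, the work surface at z = 0. Lengths are in m, angles in rad, forces in N, time in s.
With the tool pointing down it reaches from about 0.375 to 0.975 m from the base axis. Payload 3.8 kg.
Tool frame: the origin (TCP) lies at the very end of the fingers, on their centre line; the grasp point (between the pads) lies 19 mm behind it; z points along the fingers, y is the line along which they close (so a half turn about z gives the same grasp; the last joint's range is limited). The gripper opens to 85 mm and grips with 20 to 120 N. Pads are 22 mm wide; open, the fingers measure 114 mm over their backs; the gripper's body (76 mm by 85 mm) begins 54 mm behind the grasp point. The pads swing forward as they close: fully open they stand 13 mm farther back than shut.
Start: joints at [1.078, 0.264, 1.604, -0, 1.274, -0.037], TCP at [0.297, 0.606, 0.231] pointing down, gripper open.
Joint ranges: [-2.63, 2.63], [-0.94, 2.18], [0.31, 2.57], [-1.31, 4.45], [0, 2.66], [-2.55, 2.55]. Speed limits (rad/s): [2.57, 2.57, 3.14, 3.14, 3.14, 3.14].

INTERFACE

Orientations are given as a rotation vector (axis times angle).
In Python, from workcell import monitor, viewer, job gives the robot as it stands. The module is installed in compiled form; this text tells all that it offers.
- The arm moves only by the tool step_arm, never from a script. Its argument "series" is one flat list of numbers, 4 for each row, row after row: the shift along the tool's x, y, z in m, then the turn about the tool's z in rad. A call has 1 to 8 rows; each row is the pose to reach, as a shift and turn from the pose commanded when the call began, along the tool's axes at that moment; what a row does not reach only later rows make up. A row lasts 1/8 s, in which the tool goes at most 62.5 mm and 10.7 degrees, less where a joint would pass 70% of its speed; a pose out of reach is approached as far as the arm can. A call with a gripper value outside its range is refused whole. "gripper" is the opening, from 0 (shut) to 1 (fully open), set as the call begins (left out, the last holds). The fingers move at their own pace and stop on an object; "newtons" is the grip in N (left out, the last holds). Time passes only in rows, so rows that repeat a pose let the fingers close. It gives the time, the measured TCP pose, the force, the opening and the grip force at its end, in the units of the state.
- monitor.read_state(): the state, without advancing time (a new reading comes with each control period).
- viewer.read_camera(name): name is "scene" or "top" or "wrist"; returns a dict with "image" (400x640x3 uint8, red, green, blue), "intrinsics" (3x3 intrinsics, pixels), "T" (4x4, takes a point from camera to world coordinates); the wrist camera has in their place "hand_eye" (4x4, takes a point from camera to tool coordinates, whose origin is the TCP and whose axes are the flange's). Camera axes: x right, y up, looking along -z (the intrinsics and any distortion apply to the point x, -y, -z); pixel columns grow to the right and rows downward; lengths in m; the calibration is good to about 2 mm. The wrist camera is an equidistant fisheye: a pixel r from the principal point sees the ray r / f radians off the axis. A picture is of the moment at which its call begins: read the wrist's pose just before it. There is no depth.
- job.finish_job(): hands the job in; it is judged then, once.
Trained networks look in a picture, given as the dict that the camera call returned (one of the last four; its "shot" number tells which), for a name from the list of things; names that differ only in an ending like _2 or _b are one class to them, and where a whole thing is asked for, a point or a joint stands for the part that bears it (a point fixed in the world has none). Each returns a list of dicts, best first, with "score" (0 to 1); they miss things now and then, are a little off and sometimes report something else, mostly with a low value. They report only what shows in the picture. A call takes as long as a camera call.
- viewer.boxes_of(picture, label): "extent" ([centre column, centre row, width, height] in pixels, round what is visible of it).
- viewer.spot_point(picture, label): "point" ([column, row] in pixels: a listed point, or the origin of a listed thing).
The state is a dict: "time": time; "q": joint angles; "joint_vel": joint speeds; "joint_torque": joint torques, N m; "tool_pos": TCP position; "tcp_rot": TCP orientation; "wrist_force": force on the tool from outside, world axes, zero at the start; "torque": the same for the moment, N m; "width": opening from 0.0 (shut) to 1.0 (fully open); "grip_force": force on a finger pad.
Only numpy, scipy, OpenCV 4.12 (cv2) and the standard library are available. Lean on these libraries where they do the work, as an engineer would, in place of code of your own. Each camera call takes 0.05 s, during which the arm holds its last target. There are 200 camera calls.

TASK

Put the steel marking template onto the two upright pins of the wooden jig, both holes at once and with its punch on the side where the heel wedge lies; lower it gently, do not drop it, until it lies fully home on the shoulders of both pins, and let go. Then press the spring punch straight down to the bottom of its travel with a moderate push and lift off cleanly, so that the punch springs back up and the template stays home. Do not press the punch before the template is home, and leave the sanding sleeve, the tape measure and the cork block where they are.

Things in the scene. Friction and masses are not known exactly. Their poses are not given: they have to be found in the camera images.
- template: Marking template, loose, about 0.3 kg: a dark bare steel plate 70 x 190 x 6 mm (x, y, z) that lies flat, with an upright brown wooden ridge handle in the middle, a spring punch beside it and two 13 mm holes on the long middle line, 75 mm either side of the middle. Origin: middle of the underside; y runs along the plate towards the punch, z up.
- template_handle (a point): Grip point on the middle of the template's handle, 29 mm above the plate's underside. The handle is 14 mm thick (x), 44 mm long (y) and ends 42 mm above the underside; grip it across the 14 mm. Its foot, 26 x 50 mm, ends 10 mm above the underside. y points to the punch, z up.
- hole_punch (a point): Centre, at the plate's underside, of the template's hole next to the punch (13 mm across, rims widened by 1 mm); 75 mm from the template's middle in +y.
- hole_plain (a point): Centre, at the plate's underside, of the template's other 13 mm hole, with no punch beside it; 75 mm from the template's middle in -y.
- punch_cap (a point): Centre of the top of the punch's round steel cap (19 mm across), on the template 38 mm from the middle in +y, between handle and hole_punch; 54 mm above the plate's underside at rest, 47 mm when fully down, so always higher than the handle. z up.
- punch (a joint): How far the punch is pressed down, in m: 0 at rest (up), 0.007 fully down on its stop. A spring returns it: about 2 N to start it, 5.5 N at the bottom.
- jig: Jig fixed to the worktop: a wooden board 100 x 206 x 12 mm (x, y, z) with two upright steel pins on its long middle line, 75 mm either side of the middle, and a light heel wedge (56 x 60 x 10 mm) held on the board between the middle and one pin. Origin: middle of the underside; y runs along the board towards the wedge's side, z up.
- pin_wedge (a point): Centre of the shoulder (22 mm across, 29 mm above the worktop) of the pin beside the heel wedge. From it the pin rises 10 mm thick, straight for 16 mm, then tapers for 9 mm to a 3 mm tip, 54 mm above the worktop. The template is home when its underside rests on both shoulders, hole_punch on this pin.
- pin_bare (a point): Centre of the shoulder of the jig's other pin, the same size, 150 mm from pin_wedge, with bare board beside it.
- sleeve_mid (a point): Centre of the dark green sanding sleeve, a standing tube 61 mm across and 64 mm high; a bystander.
- tape_mid (a point): Centre of the yellow and black tape measure, 34 x 86 x 70 mm, standing; a bystander.
- cork_mid (a point): Centre of the brown cork sanding block, 105 x 50 x 32 mm; a bystander.

How it is judged:
By the outcome, as a careful person would: the job done as asked, in the order asked, and still so for the second after the job is handed in, with the robot touching nothing.
It also fails if it takes over 51 s, if anything falls off the work surface, if the arm or the gripper's body presses on something with over 40 N, if the wrist force passes 120 N, or if a joint passes its speed limit or range.

## Working session

There is one attempt and no reset: what is moved stays moved. The work goes in short steps, Python scripts to look and compute and a tool call to move; the robot and the scene stay as the last step left them, time stands still between calls to the robot, and variables do not carry over. Pictures are saved under pics/ and viewed, at most 10 in all, crops included, and the job is handed in when it is done.

Besides the shell and the picture viewer there is one more tool, called after "Emit:" by a JSON object that holds its "op" and its "data", one argument or row to a line. step_arm: Moves the arm, as the interface text tells. Its arguments: {"type":"object","properties":{"series":{"type":"array"},"gripper":{"type":"number"},"newtons":{"type":"number"}},"required":["series"]}

```bash
mkdir -p pics; cat > h.py <<'E'
import numpy as np, cv2
from scipy.spatial.transform import Rotation as R
from workcell import monitor, viewer, job
L=['template_handle','hole_punch','hole_plain','punch_cap','pin_wedge','pin_bare','template','jig','sleeve_mid','tape_mid','cork_mid']
def ray(p,px):
    K=p['intrinsics'];d=np.array([(px[0]-K[0,2])/K[0,0],-(px[1]-K[1,2])/K[1,1],-1.])
    return p['T'][:3,3],p['T'][:3,:3]@d
def wray(p,s,px):
    K=np.array(p['intrinsics']);u=np.array([(px[0]-K[0,2])/K[0,0],(px[1]-K[1,2])/K[1,1]]);r=np.linalg.norm(u)
    d=np.array([*(u/max(r,1e-9)*np.sin(r)),np.cos(r)])*[1,-1,-1]
    H=np.array(p['hand_eye']);Rt=R.from_rotvec(s['tcp_rot']).as_matrix()
    return np.array(s['tool_pos'])+Rt@H[:3,3],Rt@H[:3,:3]@d
def atz(o,d,z): return o+d*(z-o[2])/d[2]
def save(p,n): cv2.imwrite('pics/'+n,p['image'][:,:,::-1])
E
python3 - <<'E'
from h import *
np.set_printoptions(precision=4,suppress=True)
s=monitor.read_state();print(s)
Z=dict(template_handle=.029,hole_punch=.0,hole_plain=.0,punch_cap=.054,pin_wedge=.029,pin_bare=.029,template=0,jig=0,sleeve_mid=.032,tape_mid=.035,cork_mid=.016)
for n in['top','scene','wrist']:
    p=viewer.read_camera(n);save(p,n+'0.png');print(n,p['intrinsics'].tolist() if hasattr(p['intrinsics'],'tolist') else p['intrinsics'], p.keys())
    for l in L:
        for r in viewer.spot_point(p,l)[:2]:
            o,d=(wray(p,s,r['point']) if n=='wrist' else ray(p,r['point']))
            print(l,round(r['score'],2),np.round(r['point'],1),atz(o,d,Z[l]))
E
```

```text
{'time': 0.0, 'q': array([ 1.0781,  0.2647,  1.6054,  0.    ,  1.2737, -0.0369]), 'joint_vel': array([-0.0027,  0.0016, -0.    ,  0.0001, -0.0009, -0.0005]), 'joint_torque': array([ -0.0008, -51.51  , -36.7321,  -0.0001,   0.0127,   0.    ]), 'tool_pos': array([0.2968, 0.6054, 0.2299]), 'tcp_rot': array([-0.7097, -3.0598,  0.0035]), 'wrist_force': array([ 0.2002, -0.5753,  0.6065]), 'torque': array([-0.0028, -0.0075, -0.0375]), 'grip_force': 0.0, 'width': 1.0064671219924126}
top [[396.9420315176776, 0.0, 318.44562453331696], [0.0, 396.9420315176776, 196.43600244257013], [0.0, 0.0, 1.0]] dict_keys(['image', 'intrinsics', 'T', 'shot'])
template_handle 0.89 [238.7 206.6] [0.5787 0.2161 0.029 ]
hole_punch 0.93 [217.1 216.5] [0.5502 0.2931 0.    ]
hole_plain 0.85 [261.9 202.9] [0.5968 0.144  0.    ]
punch_cap 0.5 [227.5 212.4] [0.5549 0.2464 0.054 ]
pin_wedge 0.57 [336.8 229.2] [ 0.5039 -0.1074  0.029 ]
pin_wedge 0.33 [376. 212.] [ 0.5609 -0.2371  0.029 ]
pin_bare 0.8 [376.6 212.7] [ 0.5586 -0.239   0.029 ]
template 0.64 [239.6 209. ] [0.5758 0.2186 0.    ]
template 0.19 [242.4 160.4] [0.
[... 986 characters left out ...]

sleeve_mid 0.95 [372.7 170.9] [ 0.7297 -0.1973  0.032 ]
tape_mid 0.8 [253.1 131.7] [0.7356 0.2106 0.035 ]
cork_mid 0.96 [424.1 261.5] [ 0.5041 -0.42    0.016 ]
wrist [[309.70691628693146, 0.0, 323.2816514603955], [0.0, 309.70691628693146, 199.7643979073636], [0.0, 0.0, 1.0]] dict_keys(['image', 'intrinsics', 'hand_eye', 'shot'])
template_handle 0.93 [202.8 387.2] [0.5643 0.2173 0.029 ]
hole_plain 0.81 [185.5 386.4] [0.5818 0.1395 0.    ]
pin_wedge 0.71 [ 99.7 379.3] [ 0.4961 -0.0788  0.029 ]
template 0.83 [205.3 380.9] [0.5761 0.2032 0.    ]
jig 0.83 [ 93.1 384. ] [ 0.5324 -0.1973  0.    ]
jig 0.24 [ 53.6 385.2] [ 0.5215 -0.4793  0.    ]
cork_mid 0.89 [ 54.7 384.7] [ 0.507  -0.4179  0.016 ]
```

```bash
python3 - <<'E'
import cv2,numpy as np
a=cv2.imread('pics/top0.png')[130:270,170:470];b=cv2.imread('pics/scene0.png')[110:290,190:460]
a=cv2.resize(a,(640,299),interpolation=cv2.INTER_CUBIC);b=cv2.resize(b,(450,300),interpolation=cv2.INTER_CUBIC)
c=np.zeros((600,640,3),np.uint8);c[:299]=a;c[300:,:450]=b;cv2.imwrite('pics/c0.png',c)
E
```

```text
(no output)
```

View pics/c0.png

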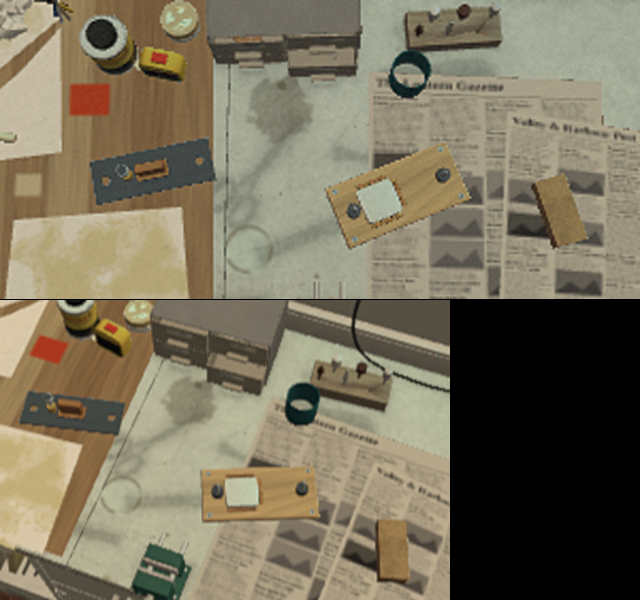

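The picture shows the template at left with its punch end to the left (hole ≈ (107,181) in the crop). The jig is in the middle, with the white wedge beside its left pin at ≈ (353,211). The plate yaw is about 12° and the jig yaw about 22°. I'll move over the template next.

Emit:
{"op": "step_arm", "data": {
  "series": [-0.052,-0.028,0.004,0.113,-0.104,-0.057,0.008,0.226,-0.157,-0.085,0.012,0.34,-0.209,-0.113,0.016,0.453,-0.261,-0.142,0.02,0.566,-0.313,-0.17,0.024,0.68,-0.366,-0.199,0.028,0.793,-0.418,-0.227,0.03,0.906]
}}

```text
time: 2.8
tool_pos: [0.5734, 0.2165, 0.2013]
tcp_rot: [1.982, 2.437, 0.001]
wrist_force: [0.7, -0.4, 0.1]
width: 1.001
grip_force: 0.0
```

```bash
cat >> h.py <<'E'
np.set_printoptions(precision=4,suppress=True)
def look(names,z,fn=None,box=()):
    s=monitor.read_state();p=viewer.read_camera('wrist')
    if fn: save(p,fn)
    Rt=R.from_rotvec(s['tcp_rot']).as_matrix()
    print('t',s['time'],'tcp',s['tool_pos'],'x',Rt[:,0],'y',Rt[:,1],'F',s['wrist_force'],'w',s['width'],'q6',s['q'][5])
    out={}
    for l,zz in zip(names,z):
        for r in viewer.spot_point(p,l)[:2]:
            w=atz(*wray(p,s,r['point']),zz);out.setdefault(l,w)
            print(l,round(r['score'],2),np.round(r['point'],1),w)
    return s,p,out
E
python3 - <<'E'
from h import *
s,p,o=look(['template_handle','hole_punch','hole_plain','punch_cap','template'],[.029,0.006,0.006,.054,0],'w1.png')
print(p['hand_eye'])
E
```

```text
t 2.8 tcp [0.5734 0.2165 0.2013] x [-0.2038  0.979   0.0002] y [0.979  0.2038 0.0004] F [ 0.655  -0.3863  0.0924] w 1.001003187356509 q6 0.11511713820341496
template_handle 0.75 [321.6 180.1] [0.5725 0.2125 0.029 ]
hole_punch 0.57 [320.7 103.2] [0.5552 0.2905 0.006 ]
hole_plain 0.57 [320.2 229.8] [0.5843 0.146  0.006 ]
punch_cap 0.67 [321.6 150.1] [0.5653 0.248  0.054 ]
punch_cap 0.16 [320.1 177.7] [0.5693 0.2212 0.054 ]
template 0.81 [323.9 175.1] [0.5752 0.2112 0.    ]
[[ 0.0003  0.9473  0.3203  0.0809]
 [ 1.     -0.0006  0.0008  0.0002]
 [ 0.0009  0.3203 -0.9473 -0.1428]
 [ 0.      0.      0.      1.    ]]
```

View pics/w1.png

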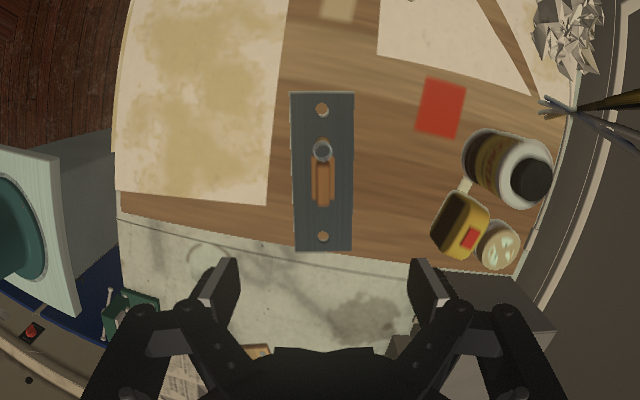

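The wrist picture shows the template nearly aligned with the tool. The holes are at ≈ (322,109) and (323,237), the cap at (322,151) and the handle at (322,180). The networks are a few pixels off on the holes, so I'll refine those from the image.

```bash
python3 - <<'E'
from h import *
s=monitor.read_state();p=viewer.read_camera('wrist');im=p['image'].astype(int)
def blob(c,r=11):
    x,y=c;w=im[y-r:y+r+1,x-r:x+r+1];m=(w[...,0]-w[...,2]>18).astype(float)
    yy,xx=np.mgrid[-r:r+1,-r:r+1];m*=(xx**2+yy**2<=r*r);return np.array([x+(m*xx).sum()/m.sum(),y+(m*yy).sum()/m.sum()]),m.sum()
P=[]
for c in [(322,109),(323,237)]:
    q,n=blob(c);w=atz(*wray(p,s,q),0.003);P.append(w);print(q,n,w)
d=P[0]-P[1];c=(P[0]+P[1])/2;print(np.linalg.norm(d),np.degrees(np.arctan2(d[1],d[0]))-90,c)
Rt=R.from_rotvec(s['tcp_rot']).as_matrix();print('tool shift to c',Rt.T@(c-s['tool_pos']),s['tool_pos'])
# box of handle top by colour
b=viewer.boxes_of(p,'template');print(b[:1])
E
```

```text
[322.189  110.9843] 127.0 [0.5566 0.2848 0.003 ]
[323.1463 237.1098] 82.0 [0.5889 0.1384 0.003 ]
0.1498925076069457 12.433272915960316 [0.5728 0.2116 0.003 ]
tool shift to c [-0.0075 -0.0008  0.1983] [0.572  0.2189 0.2013]
[{'extent': [322.4, 172.6, 64.4, 162.8], 'score': 0.56}]
```

Emit:
{"op": "step_arm", "data": {
  "series": [-0.007,-0.001,0.04,-0.007,-0.007,-0.001,0.08,-0.007,-0.007,-0.001,0.12,-0.007,-0.007,-0.001,0.15,-0.007,-0.007,-0.001,0.175,-0.007,-0.007,-0.001,0.187,-0.007,-0.007,-0.001,0.187,-0.007],
  "gripper": 0.5,
  "newtons": 50
}}

```text
time: 4.08
tool_pos: [0.572, 0.2119, 0.0137]
tcp_rot: [-1.967, -2.449, 0.002]
wrist_force: [0.4, 0.4, -0.5]
width: 0.499
grip_force: 0.0
```

Emit:
{"op": "step_arm", "data": {
  "series": [0,0,0,0,0,0,0,0,0,0,0,0,0,0,0,0,0,0,0,0,0,0,0,0],
  "gripper": 0
}}

```text
time: 4.82
tool_pos: [0.5743, 0.2117, 0.016]
tcp_rot: [1.968, 2.447, 0.004]
wrist_force: [-1.0, 0.7, 7.3]
width: 0.15
grip_force: 51.2
```

Emit:
{"op": "step_arm", "data": {
  "series": [0,0,-0.005,0,0,0,-0.03,0,0,0,-0.08,0,0,0,-0.13,0,0,0,-0.17,0,0,0,-0.19,0,0,0,-0.19,0]
}}

```text
time: 5.7
tool_pos: [0.5736, 0.2113, 0.2052]
tcp_rot: [1.968, 2.447, 0.003]
wrist_force: [-0.1, -0.3, -2.8]
width: 0.153
grip_force: 50.0
```

Emit:
{"op": "step_arm", "data": {
  "series": [-0.03,-0.02,0,-0.02,-0.08,-0.052,0,-0.04,-0.131,-0.085,0,-0.06,-0.182,-0.118,0,-0.08,-0.233,-0.15,0,-0.1,-0.284,-0.182,0,-0.13,-0.335,-0.215,0,-0.15,-0.386,-0.247,0,-0.17]
}}

```text
time: 6.7
tool_pos: [0.4119, -0.2195, 0.2014]
tcp_rot: [-1.751, -2.603, 0.0]
wrist_force: [1.0, 0.2, -3.4]
width: 0.154
grip_force: 50.0
```

Emit:
{"op": "step_arm", "data": {
  "series": [0,0,0,0,0,0,0,0]
}}

```text
time: 6.95
tool_pos: [0.4131, -0.2181, 0.202]
tcp_rot: [-1.754, -2.601, -0.001]
wrist_force: [0.1, 0.8, -2.9]
width: 0.154
grip_force: 50.1
```

```bash
python3 - <<'E'
from h import *
look(['pin_wedge','pin_bare','template_handle','hole_punch'],[.029,.029,.2,.2],'w2.png')
E
```

```text
t 6.95 tcp [ 0.4131 -0.2181  0.202 ] x [-0.3749  0.927   0.0038] y [ 0.927   0.375  -0.0021] F [ 0.0635  0.7829 -2.8773] w 0.15439980658928912 q6 -0.9240459661527745
pin_bare 0.79 [433.7 241.8] [ 0.563  -0.2411  0.029 ]
template_handle 0.86 [322.2 269.6] [ 0.4155 -0.2259  0.2   ]
template_handle 0.65 [320.  105.7] [ 0.3824 -0.1467  0.2   ]
hole_punch 0.83 [323.8 106.5] [ 0.3842 -0.1464  0.2   ]
```

View pics/w2.png

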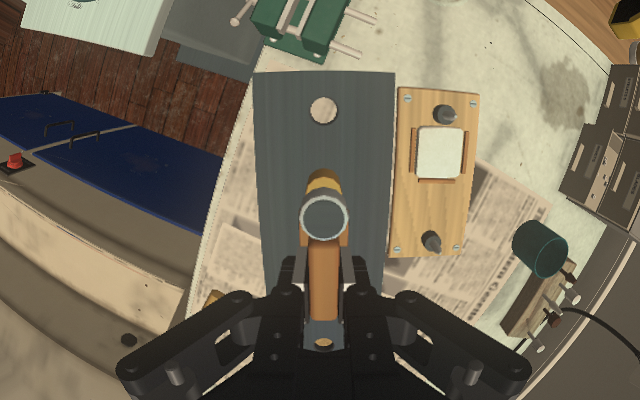

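The template is held straight in the gripper, with its punch hole at ≈ (323,110) and the cap at (324,215). To the right is the jig, with the wedge pin at ≈ (445,114) and the bare pin at ≈ (432,242). I'll zoom in on both pins.

```bash
python3 - <<'E'
import cv2,numpy as np
a=cv2.imread('pics/w2.png')
f=lambda x,y:cv2.resize(a[y-20:y+20,x-20:x+20],(400,400),interpolation=cv2.INTER_CUBIC)
cv2.imwrite('pics/c2.png',np.hstack([f(445,114),f(433,242)]))
E
```

```text
(no output)
```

View pics/c2.png

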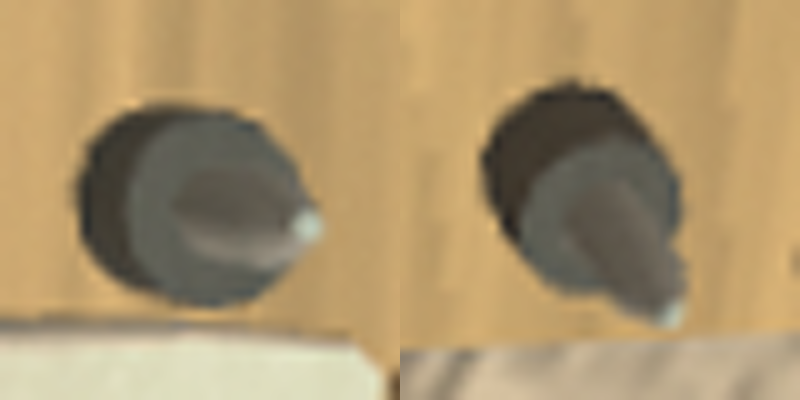

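```bash
cat > m.py <<'E'
from h import *
s=monitor.read_state();p=viewer.read_camera('wrist')
f=lambda q,z:atz(*wray(p,s,q),z)
A=[f((446,114.1),.029),f((432.5,243),.029)];B=[f((455.5,116),.054),f((439.7,253),.054)]
for X in(A,B):
    d=X[0]-X[1];print(X[0],X[1],np.linalg.norm(d),np.degrees(np.arctan2(d[1],d[0]))-90,(X[0]+X[1])/2)
im=p['image'].astype(int);m=np.zeros(im.shape[:2],np.uint8);cv2.circle(m,(323,110),18,1,-1)
m*=(im.sum(2)>330).astype(np.uint8);M=cv2.moments(m,True);h=(M['m10']/M['m00'],M['m01']/M['m00'])
Rt=R.from_rotvec(s['tcp_rot']).as_matrix()
zu=s['tool_pos'][2]-.015
w=f(h,zu+.003);print('hole px',h,M['m00'],w,'tool',Rt.T@(w-s['tool_pos']),'yaw',np.degrees(np.arctan2(Rt[1,1],Rt[0,1])),s['tool_pos'])
E
python3 m.py
```

```text
[ 0.509 -0.103  0.029] [ 0.566  -0.2429  0.029 ] 0.15104364583714217 22.16289419428857 [ 0.5375 -0.1729  0.029 ]
[ 0.5094 -0.1032  0.054 ] [ 0.5667 -0.2429  0.054 ] 0.15104997996951824 22.27193131745041 [ 0.5381 -0.1731  0.054 ]
hole px (323.1899441340782, 109.71694599627561) 537.0 [ 0.386  -0.1477  0.1918] tool [ 0.0755 -0.0003  0.0121] yaw 22.252314846073926 [ 0.4148 -0.2174  0.2038]
```

Emit:
{"op": "step_arm", "data": {
  "series": [-0.001,0.02,0,0,-0.002,0.06,0,0,-0.004,0.1,0,0,-0.006,0.13,0,0,-0.006,0.13,0.04,0,-0.006,0.13,0.08,0,-0.006,0.13,0.11,0,-0.006,0.13,0.12,0]
}}

```text
time: 8.25
tool_pos: [0.5364, -0.1737, 0.0817]
tcp_rot: [-1.75, -2.604, 0.001]
wrist_force: [-0.6, -0.2, -1.4]
width: 0.154
grip_force: 50.1
```

Emit:
{"op": "step_arm", "data": {
  "series": [0,0,0,0,0,0,0,0]
}}

```text
time: 8.5
tool_pos: [0.5388, -0.1757, 0.086]
tcp_rot: [1.752, 2.604, 0.001]
wrist_force: [0.7, -0.8, -2.2]
width: 0.154
grip_force: 50.1
```

```bash
python3 - <<'E'
from h import *
s,p,o=look(['pin_wedge','hole_punch'],[.054,.07],'w3.png')
q=viewer.read_camera('scene');save(q,'s3.png')
a=p['image'][60:160,270:380][:,:,::-1];b=q['image'][170:270,300:430][:,:,::-1]
cv2.imwrite('pics/c3.png',np.hstack([cv2.resize(a,(390,355),interpolation=2),cv2.resize(b,(400,355),interpolation=2)]))
E
```

```text
t 8.5 tcp [ 0.5388 -0.1757  0.086 ] x [-0.3767  0.9263 -0.0021] y [0.9263 0.3767 0.0024] F [ 0.723  -0.8223 -2.207 ] w 0.1542512006608065 q6 -0.7454187171249358
pin_wedge 0.89 [319.4 102.3] [ 0.507  -0.1035  0.054 ]
hole_punch 0.89 [323.8 107. ] [ 0.51   -0.1046  0.07  ]
```

View pics/c3.png

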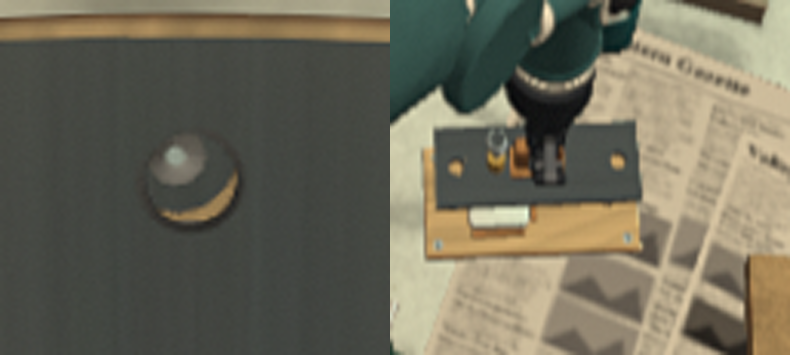

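The hole centre is at (193,181) in the crop and the pin tip at (176,155). That puts the pin about 3.4 mm along +x and 2.6 mm along −y of the hole, so I'll correct by that and recheck from nearer.

Emit:
{"op": "step_arm", "data": {
  "series": [0.0034,-0.0026,0,0,0.0034,-0.0026,0.01,0,0.0034,-0.0026,0.012,0,0.0034,-0.0026,0.012,0]
}}

```text
time: 9.2
tool_pos: [0.533, -0.173, 0.0716]
tcp_rot: [-1.753, -2.605, 0.001]
wrist_force: [-1.0, 0.3, -2.4]
width: 0.154
grip_force: 50.2
```

```bash
python3 - <<'E'
from h import *
s,p,o=look(['pin_wedge','hole_punch'],[.054,.06])
q=viewer.read_camera('scene');t=viewer.read_camera('top')
for n,c in(('scene',q),('top',t)):
  for l in('hole_plain','hole_punch','pin_bare','pin_wedge'):
    print(n,l,[(round(r['score'],2),np.round(r['point'],1)) for r in viewer.spot_point(c,l)[:2]])
a=p['image'][80:140,293:353][:,:,::-1];b=q['image'][185:245,345:405][:,:,::-1];c=t['image'][170:270,310:410][:,:,::-1]
cv2.imwrite('pics/c4.png',np.hstack([cv2.resize(x,(266,266),interpolation=2) for x in(a,b,c)]))
E
```

```text
t 9.2 tcp [ 0.533  -0.173   0.0716] x [-0.3765  0.9264  0.0009] y [ 0.9264  0.3765 -0.001 ] F [-1.0419  0.307  -2.4194] w 0.15434334737101257 q6 -0.744337539039556
pin_wedge 0.26 [323.4 269.3] [ 0.5394 -0.1893  0.054 ]
hole_punch 0.83 [324.3 107.2] [ 0.5043 -0.1018  0.06  ]
scene hole_plain [(0.77, array([375. , 218.3]))]
scene hole_punch [(0.7, array([319.1, 220.2]))]
scene pin_bare [(0.94, array([371. , 218.8]))]
scene pin_wedge [(0.65, array([319.2, 222.3]))]
top hole_plain [(0.66, array([380.8, 210.8])), (0.24, array([352.2, 216.2]))]
top hole_punch [(0.78, array([335.2, 230.6]))]
top pin_bare [(0.75, array([242.5, 160.5])), (0.58, array([375.6, 215.7]))]
top pin_wedge [(0.57, array([349.1, 222.1])), (0.46, array([337.1, 228.8]))]
```

View pics/c4.png

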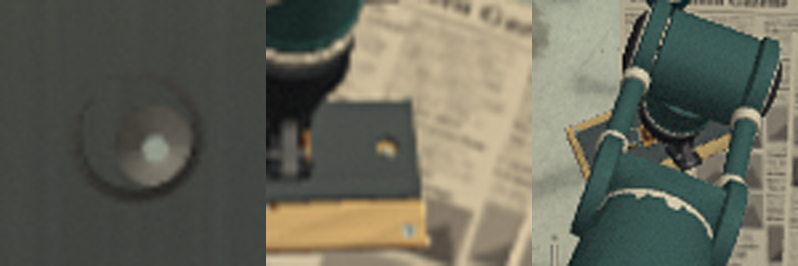

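Emit:
{"op": "step_arm", "data": {
  "series": [0,0,0,0,0,0,0,0]
}}

```text
time: 10.1
tool_pos: [0.5335, -0.1732, 0.0723]
tcp_rot: [1.754, 2.606, -0.0]
wrist_force: [0.6, -0.5, -2.6]
width: 0.155
grip_force: 50.2
```

```bash
cat > n.py <<'E'
from h import *
for i in range(5):
    s=monitor.read_state();p=viewer.read_camera('wrist');Rt=R.from_rotvec(s['tcp_rot']).as_matrix()
    im=p['image'][85:137,298:350].astype(int);g=im.sum(2)
    y,x=np.unravel_index(g.argmax(),g.shape);m=g>g.max()-60;yy,xx=np.nonzero(m)
    tip=np.array([298+xx.mean(),85+yy.mean()]);zt=s['tool_pos'][2]
    T=Rt.T@(atz(*wray(p,s,tip),zt-.018)-s['tool_pos']);H=Rt.T@(atz(*wray(p,s,(323.9,110.6)),zt-.012)-s['tool_pos'])
    print(s['time'],s['tool_pos'],tip,m.sum(),'pin-hole mm',(T-H)[:2]*1000)
save(p,'w5.png')
E
python3 n.py
```

```text
10.1 [ 0.5335 -0.1732  0.0723] [326.9091 112.9091] 22 pin-hole mm [-1.4265  1.5511]
10.15 [ 0.5335 -0.1732  0.0723] [326.9091 112.9091] 22 pin-hole mm [-1.4265  1.5511]
10.2 [ 0.5335 -0.1732  0.0723] [326.9091 112.9091] 22 pin-hole mm [-1.4265  1.551 ]
10.25 [ 0.5335 -0.1732  0.0723] [326.9091 112.9091] 22 pin-hole mm [-1.4265  1.5511]
10.3 [ 0.5335 -0.1732  0.0723] [326.9091 112.9091] 22 pin-hole mm [-1.4265  1.5511]
```

Emit:
{"op": "step_arm", "data": {
  "series": [-0.0014,0.0015,0,0,-0.0014,0.0015,0,0,-0.0014,0.0015,0,0]
}}

```text
time: 10.72
tool_pos: [0.5354, -0.1739, 0.0723]
tcp_rot: [-1.754, -2.606, 0.0]
wrist_force: [0.0, 0.3, -2.6]
width: 0.153
grip_force: 50.2
```

```bash
python3 n.py | tail -2; python3 - <<'E'
from h import *
q=viewer.read_camera('scene');a=cv2.imread('pics/w5.png')[80:140,293:353];b=q['image'][195:240,300:395][:,:,::-1]
cv2.imwrite('pics/c5.png',np.hstack([cv2.resize(a,(240,240),interpolation=2),cv2.resize(b,(506,240),interpolation=2)]))
E
```

```text
10.875 [ 0.5353 -0.1739  0.0722] [324.     110.1739] 23 pin-hole mm [-0.0061  0.0575]
10.925 [ 0.5354 -0.1739  0.0723] [324.     110.1739] 23 pin-hole mm [-0.0061  0.0575]
```

View pics/c5.png

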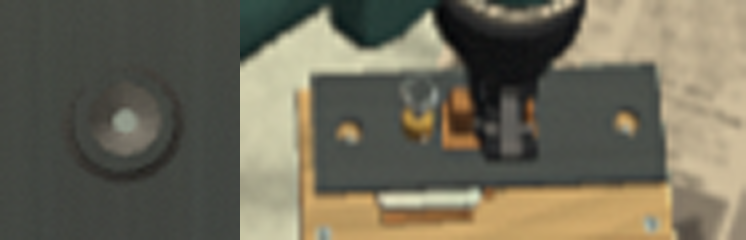

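The tip is now concentric in the punch hole, and the scene view shows both holes looking alike. I'll lower it gently.

Emit:
{"op": "step_arm", "data": {
  "series": [0,0,0.002,0,0,0,0.004,0,0,0,0.006,0,0,0,0.008,0,0,0,0.01,0,0,0,0.012,0,0,0,0.012,0]
}}

```text
time: 11.9
tool_pos: [0.5352, -0.1739, 0.06]
tcp_rot: [-1.754, -2.606, 0.0]
wrist_force: [-0.5, 0.4, -2.9]
width: 0.149
grip_force: 50.2
```

```bash
python3 n.py | tail -1; python3 -c "
from h import *
s=monitor.read_state();print(s['wrist_force'],s['torque'],R.from_rotvec(s['tcp_rot']).as_matrix())"
```

```text
12.1 [ 0.5355 -0.174   0.0604] [323.7407 110.6296] 27 pin-hole mm [-0.2432 -0.0752]
[ 0.3014  0.7472 -1.4954] [-0.0522 -0.051  -0.0249] [[-0.3765  0.9264  0.0002]
 [ 0.9264  0.3765 -0.0001]
 [-0.0001  0.0001 -1.    ]]
```

Emit:
{"op": "step_arm", "data": {
  "series": [0,0,0.002,0,0,0,0.004,0,0,0,0.006,0,0,0,0.008,0,0,0,0.01,0,0,0,0.012,0,0,0,0.012,0]
}}

```text
time: 13.02
tool_pos: [0.5352, -0.1738, 0.048]
tcp_rot: [-1.754, -2.606, 0.0]
wrist_force: [-0.5, 0.4, -3.0]
width: 0.158
grip_force: 50.2
```

Emit:
{"op": "step_arm", "data": {
  "series": [0,0,0.001,0,0,0,0.002,0,0,0,0.003,0,0,0,0.003,0]
}}

```text
time: 13.52
tool_pos: [0.5353, -0.1739, 0.0452]
tcp_rot: [-1.754, -2.606, 0.0]
wrist_force: [-0.0, -0.7, -3.1]
width: 0.157
grip_force: 50.2
```

Emit:
{"op": "step_arm", "data": {
  "series": [0,0,0.0005,0,0,0,0.001,0,0,0,0.0015,0,0,0,0.002,0,0,0,0.002,0]
}}

```text
time: 14.15
tool_pos: [0.5355, -0.174, 0.0449]
tcp_rot: [-1.754, -2.606, 0.0]
wrist_force: [-5.2, 2.2, 9.1]
width: 0.149
grip_force: 51.9
```

Emit:
{"op": "step_arm", "data": {
  "series": [0,0,-0.001,0,0,0,-0.001,0]
}}

```text
time: 14.4
tool_pos: [0.5355, -0.174, 0.0449]
tcp_rot: [1.754, 2.606, 0.0]
wrist_force: [-3.6, 1.3, 6.1]
width: 0.153
grip_force: 51.3
```

Emit:
{"op": "step_arm", "data": {
  "series": [0,0,0,0,0,0,0,0,0,0,0,0,0,0,0,0],
  "gripper": 0.5
}}

```text
time: 14.9
tool_pos: [0.5354, -0.1739, 0.0442]
tcp_rot: [-1.754, -2.606, -0.0]
wrist_force: [-0.3, -0.3, 0.5]
width: 0.499
grip_force: 0.0
```

Emit:
{"op": "step_arm", "data": {
  "series": [0,0,-0.02,0,0,0,-0.06,0,0,0,-0.1,0,0,0,-0.13,0,0,0,-0.13,0,0,0,-0.13,0]
}}

```text
time: 15.65
tool_pos: [0.5348, -0.1737, 0.1733]
tcp_rot: [-1.753, -2.605, 0.0]
wrist_force: [-0.2, 0.4, -0.3]
width: 0.503
grip_force: 0.0
```

```bash
python3 - <<'E'
from h import *
s,p,o=look(['punch_cap','template_handle','hole_punch','hole_plain'],[.083,.058,.035,.035],'w6.png')
q=viewer.read_camera('scene');a=p['image'][60:290,240:410][:,:,::-1];b=q['image'][180:260,290:410][:,:,::-1]
cv2.imwrite('pics/c6.png',np.hstack([cv2.resize(a,(355,480),interpolation=2),cv2.resize(b,(440,480),interpolation=2)]))
E
```

```text
t 15.65 tcp [ 0.5348 -0.1737  0.1733] x [-0.3765  0.9264  0.0008] y [ 0.9264  0.3765 -0.0009] F [-0.1522  0.4238 -0.3075] w 0.5028674567688806 q6 -0.7443433469796713
punch_cap 0.72 [324.2 159.6] [ 0.5221 -0.1415  0.083 ]
template_handle 0.68 [323.7 191. ] [ 0.5341 -0.172   0.058 ]
hole_punch 0.93 [325.   99.7] [ 0.5056 -0.099   0.035 ]
hole_plain 0.81 [322.7 253.4] [ 0.561 -0.241  0.035]
```

View pics/c6.png

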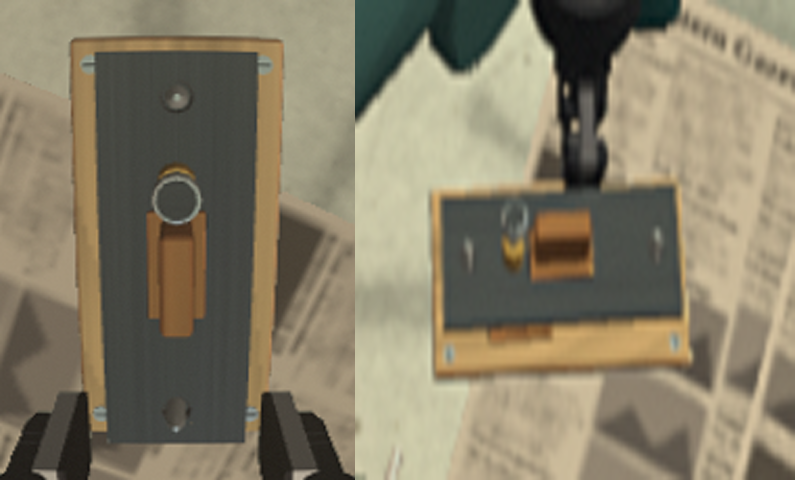

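The template lies home on both pins, which are centred in the holes, and the punch is up. The cap is at ≈ (324,155), i.e. 38 mm along +x from the TCP. I'll close the fingers and go over the cap.

Emit:
{"op": "step_arm", "data": {
  "series": [0.02,0,0,0,0.038,0,0,0,0.038,0,0.02,0,0.038,0,0.05,0,0.038,0,0.07,0,0.038,0,0.078,0,0.038,0,0.078,0,0.038,0,0.078,0],
  "gripper": 0,
  "newtons": 40
}}

```text
time: 16.95
tool_pos: [0.5219, -0.1387, 0.0974]
tcp_rot: [1.753, 2.605, 0.001]
wrist_force: [0.1, -0.5, 0.4]
width: 0.003
grip_force: 0.0
```

```bash
python3 - <<'E'
from h import *
s,p,o=look(['punch_cap'],[.083],'w7.png')
q=viewer.read_camera('scene')
a=p['image'][60:290,240:410][:,:,::-1];b=q['image'][180:260,290:410][:,:,::-1]
cv2.imwrite('pics/c7.png',np.hstack([cv2.resize(a,(355,480),interpolation=2),cv2.resize(b,(440,480),interpolation=2)]))
E
```

```text
t 16.95 tcp [ 0.5219 -0.1387  0.0974] x [-0.3766  0.9264 -0.0012] y [0.9264 0.3766 0.0014] F [ 0.0948 -0.4826  0.3992] w 0.002716030078974092 q6 -0.6921612979189347
punch_cap 0.97 [322.5 244.5] [ 0.5209 -0.1381  0.083 ]
```

View pics/c7.png

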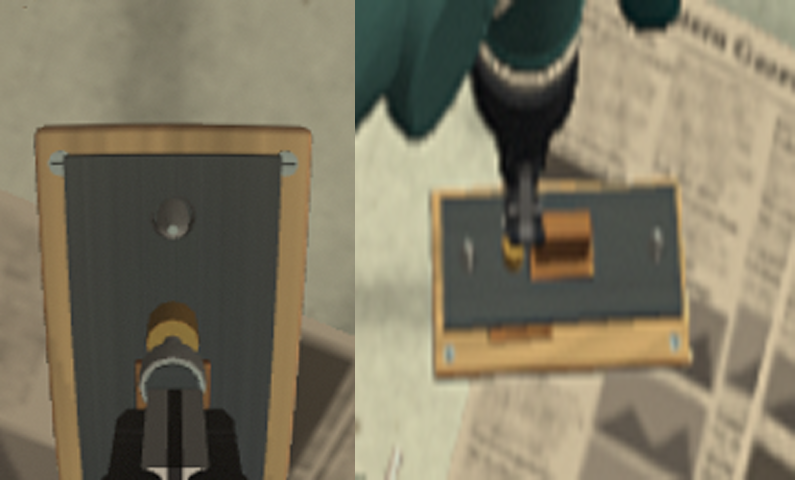

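The closed fingertips are over the cap, which is visible at ≈ (322,244) just under them. I'll press.

Emit:
{"op": "step_arm", "data": {
  "series": [0,0,0.004,0,0,0,0.008,0,0,0,0.011,0,0,0,0.013,0,0,0,0.015,0,0,0,0.017,0,0,0,0.017,0]
}}

```text
time: 17.98
tool_pos: [0.521, -0.1387, 0.0794]
tcp_rot: [-1.754, -2.606, -0.0]
wrist_force: [-2.1, 0.8, 4.0]
width: -0.004
grip_force: 1.8
```

Emit:
{"op": "step_arm", "data": {
  "series": [0,0,0.001,0,0,0,0.002,0,0,0,0.003,0,0,0,0.004,0,0,0,0.005,0,0,0,0.005,0]
}}

```text
time: 18.73
tool_pos: [0.5216, -0.1386, 0.0759]
tcp_rot: [1.754, 2.606, 0.001]
wrist_force: [-4.1, 2.9, 13.4]
width: 0.001
grip_force: 6.9
```

Force has jumped to 13 N at z = 0.0759, so the punch is on its stop. I'll add a touch more and then lift straight off.

Emit:
{"op": "step_arm", "data": {
  "series": [0,0,0.0005,0,0,0,0.0005,0,0,0,-0.003,0,0,0,-0.006,0,0,0,-0.01,0,0,0,-0.02,0,0,0,-0.06,0,0,0,-0.09,0]
}}

```text
time: 19.73
tool_pos: [0.5216, -0.139, 0.1658]
tcp_rot: [1.753, 2.605, 0.0]
wrist_force: [0.8, -0.9, -0.1]
width: 0.001
grip_force: 0.0
```

Emit:
{"op": "step_arm", "data": {
  "series": [-0.038,0,-0.02,0,-0.038,0,-0.02,0,-0.038,0,-0.02,0]
}}

```text
time: 20.1
tool_pos: [0.535, -0.1738, 0.1839]
tcp_rot: [-1.754, -2.605, -0.0]
wrist_force: [-1.0, -0.4, 0.2]
width: -0.002
grip_force: 0.0
```

```bash
python3 - <<'E'
from h import *
s,p,o=look(['punch_cap','template_handle','hole_punch','hole_plain'],[.083,.058,.035,.035],'w8.png')
q=viewer.read_camera('scene');a=p['image'][60:290,240:410][:,:,::-1];b=q['image'][180:260,290:410][:,:,::-1]
cv2.imwrite('pics/c8.png',np.hstack([cv2.resize(a,(355,480),interpolation=2),cv2.resize(b,(440,480),interpolation=2)]))
E
```

```text
t 20.1 tcp [ 0.535  -0.1738  0.1839] x [-0.3759  0.9267  0.0008] y [ 0.9267  0.3759 -0.0004] F [-1.0069 -0.3826  0.2427] w -0.00228772914848222 q6 -0.7440155528972526
punch_cap 0.73 [325.4 153.6] [ 0.5222 -0.1386  0.083 ]
template_handle 0.57 [322.9 189.9] [ 0.5345 -0.1744  0.058 ]
hole_punch 0.78 [321.5  98.5] [ 0.5025 -0.0992  0.035 ]
hole_plain 0.89 [320.6 245.8] [ 0.5579 -0.2387  0.035 ]
```

View pics/c8.png

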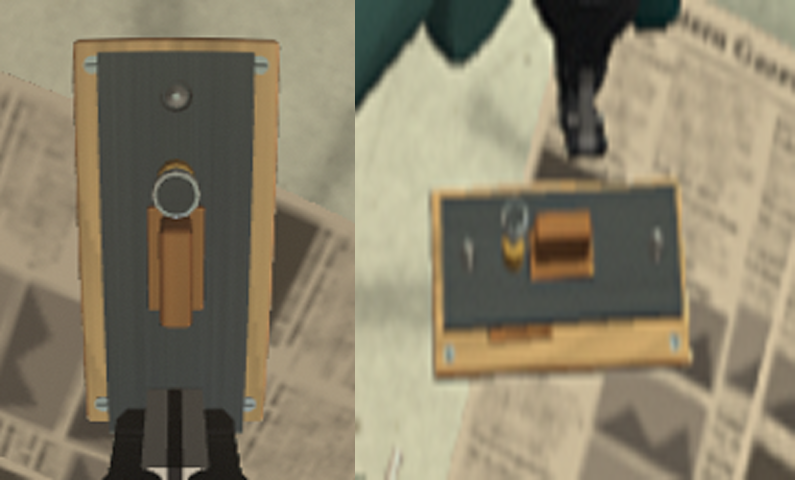

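The scene view matches the one from before the press: the punch is up again, the template is home and the arm is clear. I'll hand the job in.

```bash
python3 -c "
from h import *
print(job.finish_job())"
```

```text
the job is handed in; nothing more can be done
None
```

The template is home on both pins with its punch on the wedge side; I pressed the punch to its stop (about 13 N), it sprang back up, and I handed the job in at about 20 s without touching the bystanders.

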